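Index the specimen carousel into its locking hole

TASK

The specimen carousel on the swivel base is standing in its loading slot. Draw the spring index pin, swing the carousel clockwise (seen from above) and let the pin drop fully home into the first round hole after the slot. Never force the pin sideways or down against the plate, leave the things lying around undisturbed, and let go at the end.

Things in the scene. Friction and masses are not known exactly. Their poses are not given: they have to be found in the camera images.
- index_base: Round grey swivel base, 244 mm across, 12 mm high, fixed to the worktop at a varying place and yaw. Origin: centre of its underside, on the vertical turning axis of the carousel. z up; the arm with the index pin points along the base's -y axis when joint carousel reads 0.
- plate_centre (a point): Centre of the face of the bare metal index plate on the base (232 mm across, flat face 30 mm above the worktop); its axes are the base's, not the plate's. On a circle of 100 mm radius the plate has one arc-shaped slot (the loading slot) and, clockwise from it, four round 11.5 mm holes, the second 0.65 rad after the first; all 16 mm deep. The face between them is flat.
- carousel (a joint): Turn of the carousel in rad, growing CLOCKWISE seen from above, from -0.45 to 1.8; starts near 0, pin in the slot. The plate is clamped at another angle each time, not measured: the slot lets go of the pin's centre at a reading between 0.08 and 0.42, the first hole is at a reading between 0.73 and 1.07, to be found by feel or seen. Light friction (1 N at the pin) holds it where it is left.
- housing_top (a point): On the pin's axis, 100 mm from the turning axis, at the top of the 25 mm thick plunger housing on the end of the carousel's grey arm, 62 mm above the worktop. Beside it the carousel carries a white holder disc, 147 mm across with its handles, with five specimens, 64 to 70 mm high, its centre boss 89 mm high.
- index_pin (a joint): Height in m by which the pin is drawn, 0 = fully home, up to 0.015. A spring presses it down: 4.5 N home, 8.5 N fully drawn. Pin 10 mm thick, round nose; home, the nose is 9 mm below the plate face: drawn over 0.009 it is clear, resting on the face it reads 0.0085. Let go, or only pushed sideways at the knob, it rides on the face and drops by itself into a hole; in a closed grip it cannot.
- knob (a point): Middle of the index pin's round black knob, on its vertical axis, 8 mm below its top: 31 mm across, 18 mm high, sides upright in the upper 12 mm. It rises and turns with the pin; with the pin home it is 90 mm above the worktop. Below the knob a 12 mm stem is free over 18 mm. The pin must not be pressed against the plate with more than 20 N.
- timer: White lab timer, 60 x 62 x 17 mm, lying on the worktop; bystander. Origin: centre of its underside.
- sample_box: Small blue sample box with clear lid, 44 x 60 x 26 mm; bystander. Origin: centre of its underside.
- screwdriver: Screwdriver, 178 mm long, 24 mm thick; bystander. Origin: centre of its underside.

How it is judged:
By the outcome, as a careful person would: the job done as asked, in the order asked, and still so for the second after the job is handed in, with the robot touching nothing.
It also fails if it takes over 45 s, if anything falls off the work surface, if the arm or the gripper's body presses on something with over 40 N, if the wrist force passes 120 N, or if a joint passes its speed limit or range.

ROBOT

A 6-joint arm with a two-finger parallel gripper is mounted at the origin on a cart in front of the work surface, level with it; the furniture and walls round the work are solid. World frame = base frame: x ahead of the robot, y to its left, z up, the work surface at z = 0. Lengths are in m, angles in degrees, forces in N, time in s.
With the tool pointing down it reaches from about 0.25 to 0.725 m from the base axis. Payload 9.7 kg.
Tool frame: the origin (TCP) lies at the centre of the arm's flange, where the gripper is bolted on; the fingertips stand 173 mm ahead of it and the grasp point (between the pads) lies 155 mm ahead of it; z points along the fingers, y is the line along which they close (so a half turn about z gives the same grasp; the last joint's range is limited). The gripper opens to 85 mm and grips with 20 to 120 N. Pads are 22 mm wide; open, the fingers measure 114 mm over their backs; the gripper's body (76 mm by 85 mm) begins 54 mm behind the grasp point. The pads swing forward as they close: fully open they stand 13 mm farther back than shut.
Start: joints at [76.031, 4.979, 10.078, 95.1, 0, 90], TCP at [0.133, 0.534, 0.405] pointing down, gripper open.
Joint ranges: [-179.16, 179.16], [-48.56, 103.87], [-65.8, 70.77], [-126.05, 130.52], [-82.76, 87.17], [-180, 180]. Speed limits (degrees/s): [127.2, 127.2, 147.25, 180, 180, 180].

INTERFACE

Orientations are given as [roll, pitch, yaw] about the fixed x, y, z axes, in that order (R = Rz(yaw) Ry(pitch) Rx(roll)).
In Python, from workcell import monitor, camera, get_calibration, bot gives the robot as it stands.
- The arm moves only by the tool carry_out, never from a script. Its argument "targets" is text: rows parted by semicolons, each of 7 numbers parted by spaces: the shift along the tool's x, y, z in units of 0.04 m (1.0 is 0.04 m), then the turn, a rotation vector about the tool's x, y, z in units of 0.1 rad (1.0 is 0.1 rad), then the opening, from -1 (shut) to 1 (fully open), so that 0 is half open. A call has exactly 8 rows; each row shifts and turns the commanded pose from where the row before left it, along the tool's axes as they then stand; what a row does not reach is not made up. A row lasts 1/12 s, in which the tool goes at most 41.7 mm and 7.16 degrees, less where a joint would pass 70% of its speed; a pose out of reach is approached as far as the arm can. A call with a number of a shift or a turn outside -1 to 1 is refused whole. A call with a gripper value outside its range is refused whole. The fingers move at their own pace and stop on an object; "newtons" is the grip in N (left out, the last holds). Time passes only in rows, so rows that do not move let the fingers close, or fill a call up. It gives the time, the measured TCP pose, the force, the opening and the grip force at its end, in the units of the state.
- monitor.get_obs(): the state, without advancing time (a new reading comes with each control period).
- camera(name): name is "scene" or "side" or "wrist"; returns the picture (480x640x3 uint8, red, green, blue); there is no depth.
- get_calibration(name): a dict with "fx", "fy", "cx", "cy" (pixels), "D" ([k1, k2, p1, p2, k3] as OpenCV has them; the pictures are not rectified), "view" (4x4, takes a point from world to camera coordinates). Camera axes: x right, y down, z forward; pixel columns grow to the right and rows downward; lengths in m; the calibration is good to about 2 mm. A picture is of the moment at which its call begins: read the wrist's pose just before it. get_calibration takes no time and is no camera call; for the wrist camera it gives the pose at the moment of the call.
- bot.job_done(): hands the job in; it is judged then, once.
The state is a dict: "time": time; "q": joint angles; "qd": joint speeds; "joint_efforts": joint torques, N m; "ee_pos": TCP position; "tcp_rot": TCP orientation; "wrist_force": force on the tool from outside, world axes, zero at the start; "torque": the same for the moment, N m; "opening": finger opening in m; "grasp_force": force on a finger pad.
Only numpy, scipy, OpenCV 4.12 (cv2) and the standard library are available. Lean on these libraries where they do the work, as an engineer would, in place of code of your own. Each camera call takes 0.05 s, during which the arm holds its last target. There are 200 camera calls.

## Working session

There is one attempt and no reset: what is moved stays moved. The work goes in short steps, Python scripts to look and compute and a tool call to move; the robot and the scene stay as the last step left them, time stands still between calls to the robot, and variables do not carry over. Pictures are saved under pics/ and viewed, at most 10 in all, crops included, and the job is handed in when it is done.

Besides the shell and the picture viewer there is one more tool, called after "Call:" as name(argument=value, ...), one argument or row to a line, values as JSON. carry_out: Moves the arm, as the interface text tells. Shifts and turns lie within -1 to 1; 1 stands for 0.04 m of shift or 0.1 rad of turn. Its arguments: {"type":"object","properties":{"targets":{"type":"string"},"newtons":{"type":"number"}},"required":["targets"]}

```bash
mkdir -p pics; cat > h.py <<'E'
import numpy as np, cv2
from workcell import monitor, camera, get_calibration, bot
def snap(n,f):
    c=get_calibration(n); im=camera(n); cv2.imwrite(f'pics/{f}.png',im[:,:,::-1]); np.save(f'pics/{f}.npy',c,allow_pickle=True); return im,c
def load(f): return np.load(f'pics/{f}.npy',allow_pickle=True).item()
def K(c): return np.array([[c['fx'],0,c['cx']],[0,c['fy'],c['cy']],[0,0,1.]])
def onz(c,uv,z):
    p=cv2.undistortPoints(np.array([[uv]],float),K(c),np.array(c['D'],float))[0,0]
    V=np.array(c['view']); R=V[:3,:3]; t=V[:3,3]; o=-R.T@t; d=R.T@np.array([p[0],p[1],1]); return o+d*(z-o[2])/d[2]
def proj(c,P):
    V=np.array(c['view']); r=cv2.Rodrigues(V[:3,:3])[0]
    return cv2.projectPoints(np.array(P,float).reshape(-1,1,3),r,V[:3,3],K(c),np.array(c['D'],float))[0].reshape(-1,2)
E
python3 - <<'E'
from h import *
a,_=snap('scene','a'); b,_=snap('side','b')
cv2.imwrite('pics/ab.png',np.vstack([a,b])[:,:,::-1])
print(monitor.get_obs())
E
```

```text
{'time': 0.1, 'q': array([ 7.60307456e+01,  5.00639361e+00,  1.00396000e+01,  9.51007111e+01,
       -3.56237922e-04,  9.00002358e+01]), 'qd': array([-0.02544633, -0.02253328,  0.21593399, -0.07325886, -0.10632965,
       -0.00219051]), 'joint_efforts': array([-7.96057939e-04, -5.21563590e+01,  4.65653586e+01,  1.61546952e-02,
       -4.28596798e-05,  7.55169314e-07]), 'ee_pos': array([0.13276932, 0.53372574, 0.4040742 ]), 'tcp_rot': array([-1.79932495e+02,  3.56515510e-04,  1.66030510e+02]), 'wrist_force': array([ 0.42609194, -0.75525509,  0.37890265]), 'torque': array([-0.02961596,  0.01998021, -0.00156284]), 'grasp_force': 0.0, 'opening': 0.08543112005936485}
```

View pics/a.png

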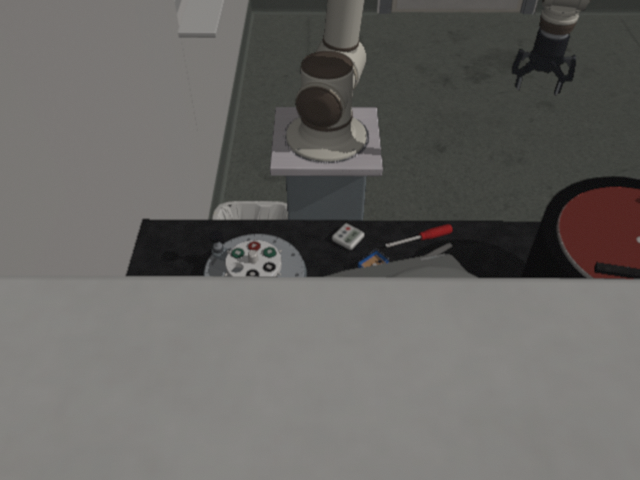

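View pics/b.png

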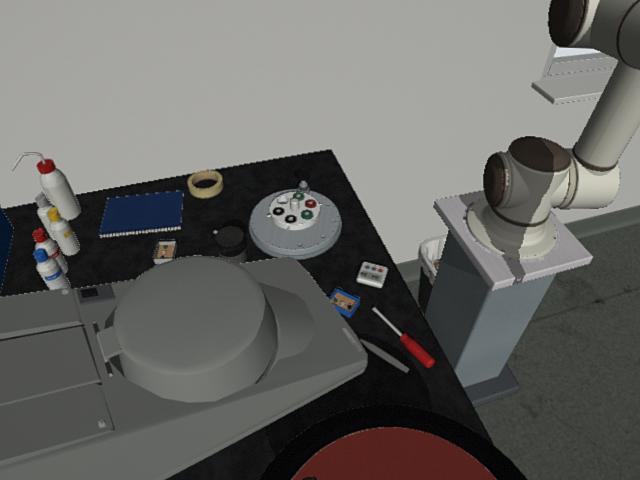

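The scene camera shows the carousel plate centred at about (256,268) and the knob at about (218,248). In the side camera the plate is at about (295,222) and the knob at about (304,185). The timer, sample box and screwdriver lie on the +y side of it.

```bash
python3 - <<'E'
from h import *
a=load('a');b=load('b')
for c in(a,b): V=c['view'];print(-V[:3,:3].T@V[:3,3],c['fx'],c['D'])
print('knob',onz(a,(218,247),.09),onz(b,(304,185),.09))
print('boss',onz(a,(253,257),.089),onz(b,(295,201),.089))
print('base',onz(a,(256,271),.03),onz(b,(295,222),.03))
for n,x,y,u,v,w,h in(('a',195,215,0,0,130,75),('b',235,165,0,0,120,105)):
    im=cv2.imread(f'pics/{n}.png')[y:y+h,x:x+w]; cv2.imwrite(f'pics/{n}c.png',cv2.resize(im,None,fx=5.5,fy=5.5,interpolation=cv2.INTER_CUBIC))
E
```

```text
[ 1.49163276 -0.011368    1.12774448] 616.0311152702973 [0.02030094 0.         0.         0.         0.        ]
[0.75418665 0.70159172 0.86015886] 467.80167510863413 [-0.0746771  0.         0.         0.         0.       ]
knob [ 0.53855145 -0.24708239  0.09      ] [ 0.51181122 -0.21629783  0.09      ]
boss [ 0.56770042 -0.16485134  0.089     ] [ 0.55015785 -0.16297887  0.089     ]
base [ 0.55888528 -0.16306975  0.03      ] [ 0.55563337 -0.14971507  0.03      ]
```

View pics/bc.png

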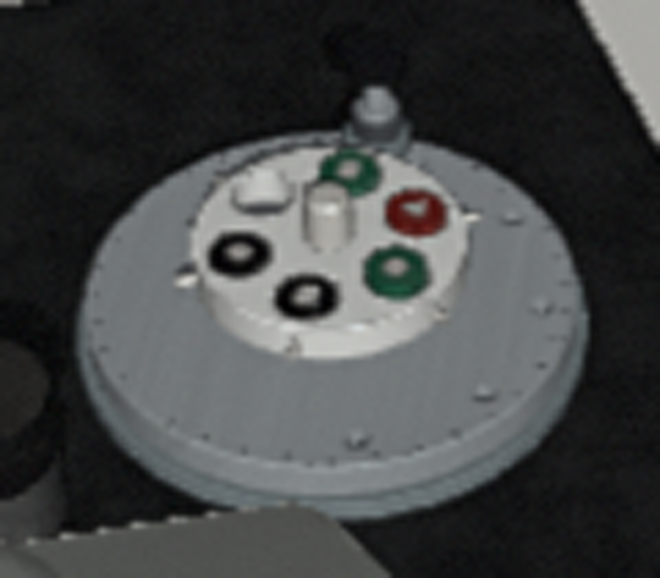

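View pics/ac.png

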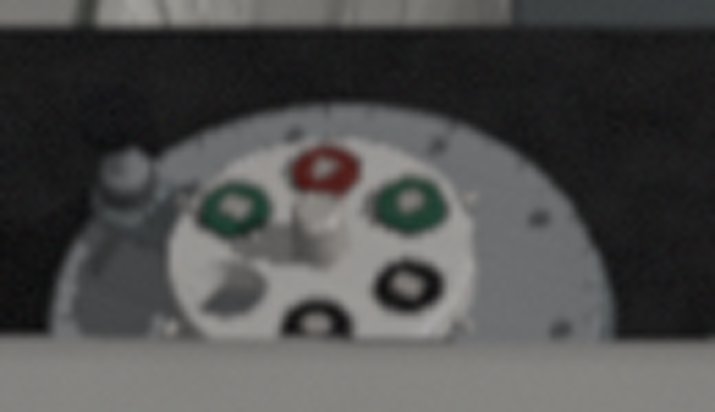

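Side crop: black knob centre at about (365,47), housing top at (377,98), and the four holes at (512,215), (543,305), (485,392) and (358,440). Scene crop: knob at about (115,110), holes at (292,133), (437,147), (540,218) and (560,328).

```bash
python3 - <<'E'
from h import *
from scipy.optimize import least_squares
a=load('a');b=load('b')
B=lambda u,v:(235+u/5.5-.4,165+v/5.5-.4); A=lambda u,v:(195+u/5.5-.4,215+v/5.5-.4)
ha=[onz(a,A(*p),.03)[:2] for p in((292,133),(437,147),(540,218),(560,328))]
hb=[onz(b,B(*p),.03)[:2] for p in((512,215),(543,305),(485,392),(358,440))]
ka,kb=onz(a,A(115,110),.09)[:2],onz(b,B(365,47),.09)[:2]
print('knob',ka,kb,'housing',onz(a,A(127,165),.062)[:2],onz(b,B(377,98),.062)[:2])
for h,k in((ha,ka),(hb,kb)):
    h=np.array(h);s=least_squares(lambda p:np.hypot(*(h-p).T)-.1,h.mean(0)+[0,-.0]);c=s.x
    print('c',c,s.fun); an=lambda p:np.degrees(np.arctan2(*(p-c)[::-1]))
    print('hole ang',[round(an(p),1) for p in h],'knob',an(k),np.hypot(*(k-c)))
E
```

```text
knob [ 0.4993732  -0.25754749] [ 0.50608473 -0.26688055] housing [ 0.5051639  -0.25508421] [ 0.50223754 -0.26097677]
c [ 0.55356695 -0.16754475] [ 0.0008049  -0.00112283  0.0005538   0.00017302]
hole ang [np.float64(-166.3), np.float64(155.4), np.float64(118.4), np.float64(81.6)] knob -121.05359676913491 0.10505930121753856
c [ 0.55055256 -0.16816607] [ 3.61553854e-04 -5.84788451e-05 -4.53568742e-04  5.16061922e-04]
hole ang [np.float64(-165.4), np.float64(156.5), np.float64(119.1), np.float64(81.6)] knob -114.25009226091747 0.10826788749729024
```

```bash
cat >> h.py <<'E'
from scipy.spatial.transform import Rotation as Ro
def plan(start,goal,n,g=1,pad=8):
    # (x,y,z,yaw deg) straight line, tool down; prints rows, 8 a line
    s,e=np.array(start,float),np.array(goal,float); P=[s+(e-s)*i/n for i in range(n+1)]; rows=[]
    for p,q in zip(P,P[1:]):
        R=Ro.from_euler('xyz',[180,0,p[3]],degrees=True).as_matrix()
        d=R.T@(q-p)[:3]/.04; rows.append('%.2f %.2f %.2f 0 0 %.2f %g'%(*d,-np.radians(q[3]-p[3])/.1,g))
    for i in range(0,n,8): print('; '.join(rows[i:i+8]))
E
python3 - <<'E'
from h import *
plan((.133,.534,.405,166.03),(.50,-.25,.33,62),24)
E
```

```text
-0.57 -0.70 0.08 0 0 0.76 1; -0.62 -0.66 0.08 0 0 0.76 1; -0.67 -0.61 0.08 0 0 0.76 1; -0.71 -0.55 0.08 0 0 0.76 1; -0.75 -0.50 0.08 0 0 0.76 1; -0.79 -0.44 0.08 0 0 0.76 1; -0.82 -0.38 0.08 0 0 0.76 1; -0.84 -0.32 0.08 0 0 0.76 1
-0.87 -0.25 0.08 0 0 0.76 1; -0.88 -0.19 0.08 0 0 0.76 1; -0.89 -0.12 0.08 0 0 0.76 1; -0.90 -0.05 0.08 0 0 0.76 1; -0.90 0.02 0.08 0 0 0.76 1; -0.90 0.08 0.08 0 0 0.76 1; -0.89 0.15 0.08 0 0 0.76 1; -0.87 0.22 0.08 0 0 0.76 1
-0.86 0.28 0.08 0 0 0.76 1; -0.83 0.35 0.08 0 0 0.76 1; -0.80 0.41 0.08 0 0 0.76 1; -0.77 0.47 0.08 0 0 0.76 1; -0.73 0.53 0.08 0 0 0.76 1; -0.69 0.58 0.08 0 0 0.76 1; -0.64 0.63 0.08 0 0 0.76 1; -0.59 0.68 0.08 0 0 0.76 1
```

Call:
carry_out(
  targets="-0.57 -0.70 0.08 0 0 0.76 1; -0.62 -0.66 0.08 0 0 0.76 1; -0.67 -0.61 0.08 0 0 0.76 1; -0.71 -0.55 0.08 0 0 0.76 1; -0.75 -0.50 0.08 0 0 0.76 1; -0.79 -0.44 0.08 0 0 0.76 1; -0.82 -0.38 0.08 0 0 0.76 1; -0.84 -0.32 0.08 0 0 0.76 1",
)

```text
time: 0.77
ee_pos: [0.255, 0.2704, 0.3787]
tcp_rot: [-180.0, 0.0, 131.0]
wrist_force: [0.0, -0.3, 0.8]
opening: 0.0853
grasp_force: 0.0
```

Call:
carry_out(
  targets="-0.87 -0.25 0.08 0 0 0.76 1; -0.88 -0.19 0.08 0 0 0.76 1; -0.89 -0.12 0.08 0 0 0.76 1; -0.90 -0.05 0.08 0 0 0.76 1; -0.90 0.02 0.08 0 0 0.76 1; -0.90 0.08 0.08 0 0 0.76 1; -0.89 0.15 0.08 0 0 0.76 1; -0.87 0.22 0.08 0 0 0.76 1",
)

```text
time: 1.43
ee_pos: [0.3761, 0.0084, 0.3533]
tcp_rot: [180.0, -0.0, 96.1]
wrist_force: [0.9, 1.2, -0.3]
opening: 0.0851
grasp_force: 0.0
```

Call:
carry_out(
  targets="-0.86 0.28 0.08 0 0 0.76 1; -0.83 0.35 0.08 0 0 0.76 1; -0.80 0.41 0.08 0 0 0.76 1; -0.77 0.47 0.08 0 0 0.76 1; -0.73 0.53 0.08 0 0 0.76 1; -0.69 0.58 0.08 0 0 0.76 1; -0.64 0.63 0.08 0 0 0.76 1; -0.59 0.68 0.08 0 0 0.76 1",
)

```text
time: 2.1
ee_pos: [0.497, -0.2534, 0.3272]
tcp_rot: [-180.0, -0.0, 61.3]
wrist_force: [1.3, 0.0, 1.0]
opening: 0.0854
grasp_force: 0.0
```

```bash
python3 - <<'E'
from h import *
o=monitor.get_obs();print(o['time'],o['ee_pos'],o['tcp_rot'],o['q'])
_,c=snap('wrist','w');V=c['view'];print(-V[:3,:3].T@V[:3,3],V[2,:3],proj(c,[[.504,-.258,.09],[.552,-.168,.03],[.4548,-.1913,.03]]))
E
```

```text
2.1 [ 0.497004   -0.25341604  0.32721122] [-1.79964124e+02 -1.08115055e-03  6.12871991e+01] [-2.70168864e+01  5.19105105e+00  1.73220300e+00  8.65769806e+01
  2.14243582e-03  9.16959135e+01]
[ 0.53050387 -0.19224415  0.29623812] [-0.13190962 -0.24216212 -0.96122701] [[329.30040887 257.18061505]
 [325.71989421  89.83604901]
 [225.22990853 186.40863796]]
```

View pics/w.png

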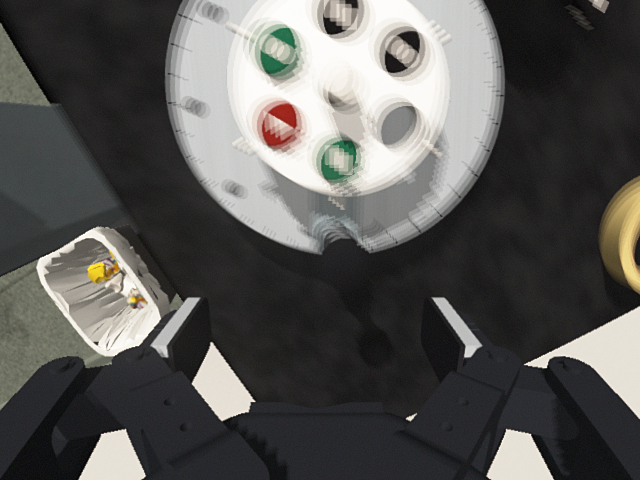

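The wrist picture is blurred because the arm was still settling. It shows the knob at about (343,258), hole 1 at (234,188) and hole 2 at (194,105). I'll take it again now that the arm is still.

```bash
python3 - <<'E'
from h import *
for i in range(4): camera('wrist')
o=monitor.get_obs();print(o['time'],o['ee_pos'],o['tcp_rot'])
snap('wrist','w2')
E
```

```text
2.35 [ 0.49649592 -0.25138666  0.32736816] [-1.79915532e+02 -8.17351390e-03  6.15440601e+01]
```

View pics/w2.png

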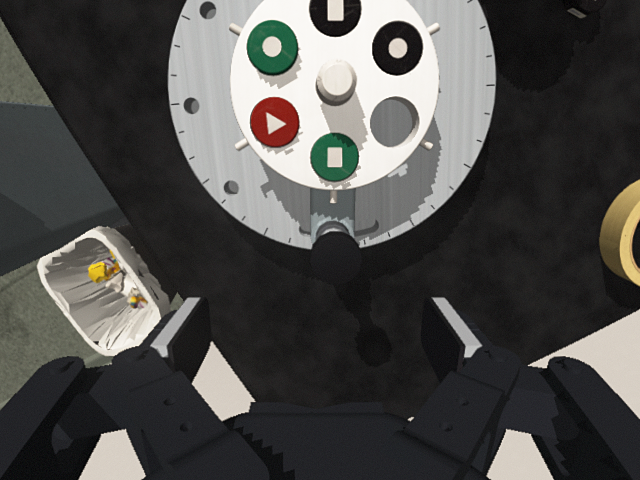

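Now sharp: hole 1 at (231,187), hole 2 at (191,105), hole 3 at (208,10), and the knob top centred at about (337,257).

```bash
python3 - <<'E'
from h import *
from scipy.optimize import least_squares
c=load('w2');g=cv2.cvtColor(cv2.imread('pics/w2.png'),6)
H=[]
for u,v in((231,187),(191,105),(208,10)):
    x,y=u-13,max(v-13,0); p=g[y:v+14,x:u+14]; m=(p<95).astype(np.uint8)
    n,l,s,ce=cv2.connectedComponentsWithStats(m); i=l[v-y,u-x] or 1+np.argmax(s[1:,4]); uv=ce[i]+[x,y]; print(uv,s[i]); H.append(onz(c,uv,.03)[:2])
H=np.array(H); print(H)
f=lambda p:np.concatenate([p[:2]+.1*np.array([np.cos(p[2]-.65*i),np.sin(p[2]-.65*i)])-H[i] for i in range(3)])
s=least_squares(f,[.552,-.168,-2.9]);C=s.x[:2];print(s.x,np.degrees(s.x[2]),s.fun)
k=onz(c,(337,257),.098)[:2];print('knob',k,k-C,np.hypot(*(k-C)),np.degrees(np.arctan2(*(k-C)[::-1])))
# rim fit of the knob
m=(g[225:300,300:375]);print('boss',onz(c,(336,81),.089))
E
```

```text
[228.16666667 188.54545455] [ 6  7 13 13 66]
[188.60344828 104.56896552] [  6   6  12  16 116]
[205.98684211   8.34868421] [  5   2  16  16 152]
[[ 0.45481534 -0.19173137]
 [ 0.4615441  -0.12726177]
 [ 0.50546578 -0.08013116]]
[ 0.55260972 -0.1687804  -2.91801775] -167.1901014550912 [ 2.83280378e-04  7.79274289e-04  2.06035794e-05 -1.56759128e-04
 -3.03883956e-04 -6.22515161e-04]
knob [ 0.50832306 -0.25536694] [-0.04428666 -0.08658655] 0.09725501695180919 -117.0885070537231
boss [ 0.55322375 -0.169621    0.089     ]
```

```bash
python3 - <<'E'
from h import *
plan((.4965,-.2514,.3274,61.54),(.507,-.2575,.241,62.9),7)
E
```

```text
-0.00 0.04 0.31 0 0 -0.03 1; -0.00 0.04 0.31 0 0 -0.03 1; -0.00 0.04 0.31 0 0 -0.03 1; -0.00 0.04 0.31 0 0 -0.03 1; -0.00 0.04 0.31 0 0 -0.03 1; -0.00 0.04 0.31 0 0 -0.03 1; -0.00 0.04 0.31 0 0 -0.03 1
```

Call:
carry_out(
  targets="0 0.10 0.31 0 0 -0.03 1; 0 0.10 0.31 0 0 -0.03 1; 0 0.08 0.31 0 0 -0.03 1; 0 0 0.31 0 0 -0.03 1; 0 0 0.31 0 0 -0.03 1; 0 0 0.31 0 0 -0.03 1; 0 0 0.31 0 0 -0.03 1; 0 0 0 0 0 0 1",
)

```text
time: 3.07
ee_pos: [0.5058, -0.2564, 0.2378]
tcp_rot: [-179.8, 0.0, 62.7]
wrist_force: [-0.7, 0.3, -0.3]
opening: 0.0854
grasp_force: 0.0
```

```bash
python3 - <<'E'
from h import *
for i in range(2): camera('wrist')
o=monitor.get_obs();print(o['time'],o['ee_pos'],o['tcp_rot'],o['wrist_force'])
snap('wrist','w3')
E
```

```text
3.1667 [ 0.50636889 -0.25676253  0.24062386] [-1.79947808e+02 -1.00140881e-03  6.27234132e+01] [ 0.54190498 -0.47701584  0.59469268]
```

View pics/w3.png

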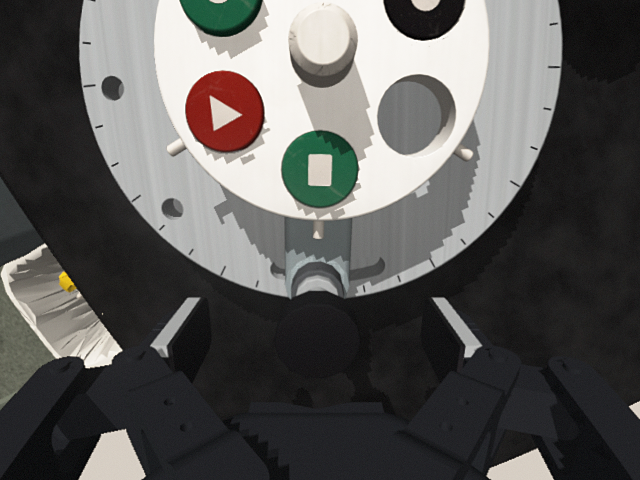

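The knob (318,340) is centred between the pads. Hole 1 is at (172,208), hole 2 at (113,88), and the slot's left end at about (273,266). I'll close the gripper and refine the angle.

```bash
python3 - <<'E'
from h import *
from scipy.optimize import least_squares
c=load('w3')
h=np.array([onz(c,p,.03)[:2] for p in((172.3,208),(113,88))]);print(h,np.hypot(*(h[0]-h[1])),'exp',.2*np.sin(.325))
k=onz(c,(318,339),.098)[:2];e=onz(c,(273,266),.03)[:2]
f=lambda p:np.concatenate([p[:2]+.1*np.array([np.cos(p[2]-.65*i),np.sin(p[2]-.65*i)])-h[i] for i in range(2)]+[.5*(p[:2]-[.5526,-.1688])])
s=least_squares(f,[.552,-.168,-2.9]);C=s.x[:2];print(s.x,np.degrees(s.x[2]),s.fun)
for q in(k,e,np.array([.5064,-.2568])):print(q,np.hypot(*(q-C)),np.degrees(np.arctan2(*(q-C)[::-1])))
print(C+.1*np.array([np.cos(s.x[2]),np.sin(s.x[2])]))
E
```

```text
[[ 0.45720136 -0.19213241]
 [ 0.46305692 -0.12903116]] 0.0633723590305188 exp 0.06386175717140019
[ 0.55429368 -0.16911775 -2.90721079] -166.57090816965894 [-0.00017348 -0.00020952 -0.00024993  0.00028896  0.00084684 -0.00015887]
[ 0.50764118 -0.25604285] 0.09865306958351133 -118.22235409860912
[ 0.48787822 -0.24329792] 0.09956761795689785 -131.8389209446252
[ 0.5064 -0.2568] 0.09990986773268215 -118.6441901305576
[ 0.45702787 -0.19234193]
```

Call:
carry_out(
  targets="0 0 0 0 0 0 -1; 0 0 0 0 0 0 -1; 0 0 0 0 0 0 -1; 0 0 0 0 0 0 -1; 0 0 0 0 0 0 -1; 0 0 0 0 0 0 -1; 0 0 0 0 0 0 -1; 0 0 0 0 0 0 -1",
  newtons=40,
)

```text
time: 3.88
ee_pos: [0.5066, -0.2569, 0.2416]
tcp_rot: [180.0, -0.0, 62.7]
wrist_force: [-1.9, 0.4, 5.4]
opening: 0.0297
grasp_force: 39.3
```

Call:
carry_out(
  targets="0 0 -0.08 0 0 0 -1; 0 0 -0.08 0 0 0 -1; 0 0 -0.08 0 0 0 -1; 0 0 -0.06 0 0 0 -1; 0 0 0 0 0 0 -1; 0 0 0 0 0 0 -1; 0 0 0 0 0 0 -1; 0 0 0 0 0 0 -1",
)

```text
time: 4.55
ee_pos: [0.5064, -0.2568, 0.2527]
tcp_rot: [-180.0, -0.0, 62.7]
wrist_force: [0.8, -0.4, -8.3]
opening: 0.0296
grasp_force: 40.1
```

```bash
python3 - <<'E'
from h import *
C=np.array([.5535,-.169]);s=np.array([.5064,-.2568]);r=np.hypot(*(s-C));a0=np.arctan2(*(s-C)[::-1]);a1=np.radians(-164.6);n=24
print(r,np.degrees(a0))
rows=[]
y=np.radians(62.7)
for i in range(n):
    a,b=[a0+(a1-a0)*j/n for j in(i,i+1)]; d=r*np.array([np.cos(b)-np.cos(a),np.sin(b)-np.sin(a),0])
    R=Ro.from_euler('xyz',[np.pi,0,y+a-a0]).as_matrix(); rows.append(np.r_[R.T@d/.04,(a-b)/.1])
print(np.round(rows[::8],4)); print(C+r*np.array([np.cos(a1),np.sin(a1)]))
E
```

```text
0.09963558601222756 -118.21117641347706
[[ 0.0028 -0.084  -0.      0.3373]
 [ 0.0028 -0.084  -0.      0.3373]
 [ 0.0028 -0.084  -0.      0.3373]]
[ 0.45744179 -0.19545884]
```

Call:
carry_out(
  targets="0.003 -0.084 0 0 0 0.337 -1; 0.003 -0.084 0 0 0 0.337 -1; 0.003 -0.084 0 0 0 0.337 -1; 0.003 -0.084 0 0 0 0.337 -1; 0.003 -0.084 0 0 0 0.337 -1; 0.003 -0.084 0 0 0 0.337 -1; 0.003 -0.084 0 0 0 0.337 -1; 0.003 -0.084 0 0 0 0.337 -1",
)

```text
time: 5.22
ee_pos: [0.4847, -0.2409, 0.2529]
tcp_rot: [-180.0, 0.0, 47.2]
wrist_force: [1.1, -1.0, -8.0]
opening: 0.0294
grasp_force: 40.2
```

Call:
carry_out(
  targets="0.003 -0.084 0 0 0 0.337 -1; 0.003 -0.084 0 0 0 0.337 -1; 0.003 -0.084 0 0 0 0.337 -1; 0.003 -0.084 0 0 0 0.337 -1; 0.003 -0.084 0 0 0 0.337 -1; 0.003 -0.084 0 0 0 0.337 -1; 0.003 -0.084 0 0 0 0.337 -1; 0.003 -0.084 0 0 0 0.337 -1",
)

```text
time: 5.88
ee_pos: [0.468, -0.2199, 0.2529]
tcp_rot: [-180.0, 0.0, 31.7]
wrist_force: [-0.5, -1.1, -8.3]
opening: 0.0298
grasp_force: 40.2
```

Call:
carry_out(
  targets="0.003 -0.084 0 0 0 0.337 -1; 0.003 -0.084 0 0 0 0.337 -1; 0.003 -0.084 0 0 0 0.337 -1; 0.003 -0.084 0 0 0 0.337 -1; 0.003 -0.084 0 0 0 0.337 -1; 0.003 -0.084 0 0 0 0.337 -1; 0.003 -0.084 0 0 0 0.337 -1; 0.003 -0.084 0 0 0 0.337 -1",
)

```text
time: 6.55
ee_pos: [0.4575, -0.1952, 0.2529]
tcp_rot: [-180.0, 0.0, 16.3]
wrist_force: [0.9, -1.2, -8.4]
opening: 0.0297
grasp_force: 40.2
```

```bash
python3 - <<'E'
from h import *
for i in range(3): camera('side')
o=monitor.get_obs();print(o['time'],o['ee_pos'],o['tcp_rot'],o['wrist_force'])
im,c=snap('wrist','w4')
E
```

```text
6.7 [ 0.45752742 -0.19522533  0.25297316] [-1.79989836e+02  2.25934917e-02  1.64491135e+01] [-0.84201694 -0.22498236 -8.27634144]
```

View pics/w4.png

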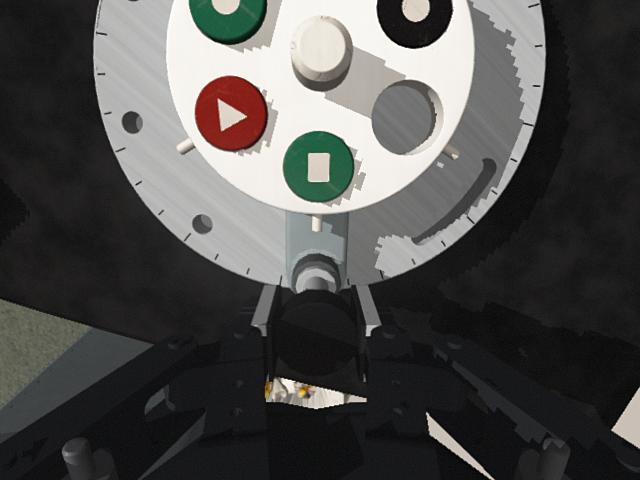

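The carousel has swung. The slot is exposed on the right (417–490, 165–240), with holes 2 and 3 at (202,224) and (132,122). Hole 1 is hidden under the housing, so I'll infer its place from the other two.

```bash
python3 - <<'E'
from h import *
from scipy.optimize import least_squares
c=load('w4');o=monitor.get_obs()
h=np.array([onz(c,p,.03)[:2] for p in((202.5,223.5),(132.5,122))]);print(np.hypot(*(h[0]-h[1])))
tick=[]
for w in(.02,.5):
    f=lambda p:np.concatenate([p[:2]+.1*np.array([np.cos(p[2]-.65*i),np.sin(p[2]-.65*i)])-h[i-1] for i in(1,2)]+[w*(p[:2]-[.5535,-.169])])
    s=least_squares(f,[.552,-.168,-2.9]);C=s.x[:2];q=o['ee_pos'][:2]-C
    print(C,np.degrees(s.x[2]),'hole',C+.1*np.array([np.cos(s.x[2]),np.sin(s.x[2])]),'pin',np.hypot(*q),np.degrees(np.arctan2(*q[::-1])))
E
```

```text
0.0635571543994283
[ 0.55437241 -0.16944919] -166.55431539983218 hole [ 0.45711333 -0.19270154] pin 0.10020066774889015 -165.02500928089216
[ 0.55419898 -0.16948314] -166.63154884329512 hole [ 0.45690865 -0.19260436] pin 0.10002436034455779 -165.01812304380508
```

Call:
carry_out(
  targets="0 0 0.025 0 0 0 -1; 0 0 0.025 0 0 0 -1; 0 0 0 0 0 0 -1; 0 0 0 0 0 0 -0.15; 0 0 0 0 0 0 -0.15; 0 0 0 0 0 0 -0.15; 0 0 0 0 0 0 -0.15; 0 0 0 0 0 0 -0.15",
)

```text
time: 7.42
ee_pos: [0.4579, -0.1953, 0.2517]
tcp_rot: [180.0, -0.1, 16.4]
wrist_force: [-0.6, 2.6, 1.9]
opening: 0.036
grasp_force: 1.4
```

Call:
carry_out(
  targets="0 -0.02 0 0 0 0.01 -0.15; 0 -0.02 0 0 0 0.01 -0.15; 0 -0.02 0 0 0 0.01 -0.15; 0 -0.02 0 0 0 0.01 -0.15; 0 0 0 0 0 0 -0.15; 0 0 0 0 0 0 -0.15; 0 0 0 0 0 0 -0.15; 0 0 0 0 0 0 -0.15",
)

```text
time: 8.08
ee_pos: [0.4568, -0.1923, 0.2511]
tcp_rot: [180.0, 0.0, 16.2]
wrist_force: [-0.3, 1.2, -0.6]
opening: 0.0361
grasp_force: 0.0
```

```bash
python3 - <<'E'
from h import *
o=monitor.get_obs();print(o['time'],o['ee_pos'],o['wrist_force'],o['grasp_force'],o['opening'])
im,c=snap('wrist','w5')
print(proj(c,[[.4573,-.1945,.098],[.4573,-.1945,.1065]]))
a=cv2.imread('pics/w4.png')[200:420,220:420];b=cv2.imread('pics/w5.png')[200:420,220:420]
x=np.hstack([a,b]); cv2.imwrite('pics/cmp.png',np.clip(cv2.resize(x,None,fx=2,fy=2)*2.,0,255).astype(np.uint8))
E
```

```text
8.0833 [ 0.45681356 -0.19231906  0.25106388] [-0.32356677  1.19373879 -0.56514534] 0.0 0.03610898157402414
[[320.6553828  327.9716856 ]
 [320.97770327 340.01327826]]
```

View pics/cmp.png

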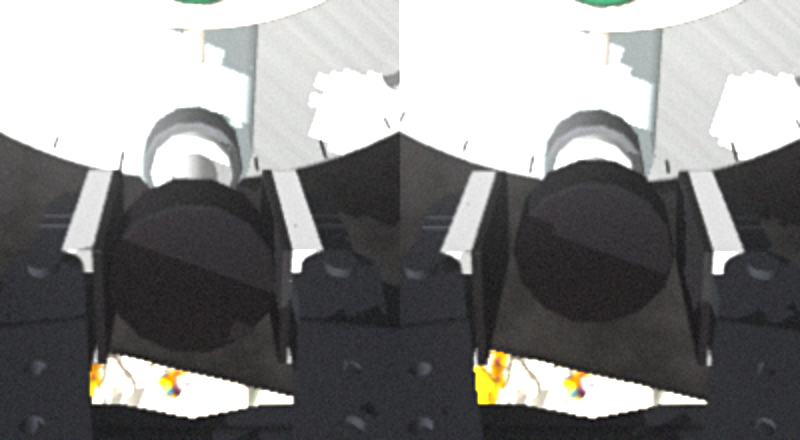

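The knob top has moved up about 15 px and shrunk from 84 to 78 px across. That is a drop of about 11 mm, so the pin looks home. I'll let go, retreat and check.

Call:
carry_out(
  targets="0 0 0 0 0 0 0.2; 0 0 0 0 0 0 0.6; 0 0 0 0 0 0 1; 0 0 0 0 0 0 1; 0 0 0 0 0 0 1; 0 0 0 0 0 0 1; 0 0 0 0 0 0 1; 0 0 0 0 0 0 1",
)

```text
time: 8.8
ee_pos: [0.4568, -0.1923, 0.2511]
tcp_rot: [-180.0, -0.0, 16.2]
wrist_force: [-0.7, -0.4, 0.7]
opening: 0.0855
grasp_force: 0.0
```

Call:
carry_out(
  targets="0 0 -0.2 0 0 0 1; 0 0 -0.4 0 0 0 1; 0 0 -0.5 0 0 0 1; 0 0 -0.5 0 0 0 1; 0 0 -0.3 0 0 0 1; 0 0 -0.1 0 0 0 1; 0 0 0 0 0 0 1; 0 0 0 0 0 0 1",
)

```text
time: 9.47
ee_pos: [0.4568, -0.1923, 0.3304]
tcp_rot: [-180.0, 0.0, 16.2]
wrist_force: [0.4, 0.9, -0.1]
opening: 0.0853
grasp_force: 0.0
```

```bash
python3 - <<'E'
from h import *
for i in range(3): camera('side')
o=monitor.get_obs();print(o['time'],o['ee_pos'],o['tcp_rot'],o['wrist_force'],o['opening'])
im,c=snap('wrist','w6'); P=np.array([.4571,-.1925])
for z in(.098,.1065):
    r=cv2.minEnclosingCircle(proj(c,[[P[0]+.0155*np.cos(t),P[1]+.0155*np.sin(t),z] for t in np.linspace(0,6.28,60)]).astype(np.float32));print(z,r)
x=cv2.imread('pics/w6.png')[180:380,220:420]; x=np.clip(x*1.6,0,255).astype(np.uint8); cv2.imwrite('pics/w6c.png',cv2.resize(x,None,fx=3,fy=3))
E
```

```text
9.6167 [ 0.45664    -0.19221807  0.3298965 ] [-1.79934335e+02  8.18761266e-02  1.61568326e+01] [ 0.30484801 -0.35396168  0.77765055] 0.0857031627133146
0.098 ((316.1746826171875, 257.83355712890625), 26.336856842041016)
0.1065 ((316.18505859375, 262.6889343261719), 27.38775634765625)
```

View pics/w6c.png

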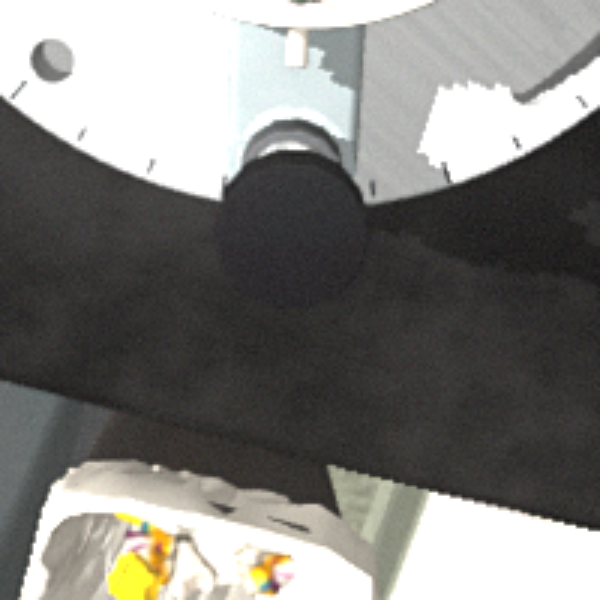

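The knob top is at (317,257) with a radius of about 25 px. The prediction for a home pin is (316,258) with 26 px, against (316,263) with 27 px for one riding on the face, so the pin is home. The gripper is clear.

```bash
python3 -c "
from h import *
print(bot.job_done())"
```

```text
the job is handed in; nothing more can be done
None
```

The carousel is swung clockwise, and from the wrist camera the index pin sits fully home in the first round hole; the gripper is open and clear, and the job was handed in at about 9.7 s (no verdict was returned).

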